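Spring-return check on a mirror mount

ROBOT

A 6-joint arm with a two-finger parallel gripper is mounted at the origin on the work surface. World frame = base frame: x ahead of the robot, y to its left, z up, the work surface at z = 0. Lengths are in m, angles in rad, forces in N, time in s.
With the tool pointing down it reaches from about 0.35 to 0.975 m from the base axis. Payload 7.1 kg.
Tool frame: the origin (TCP) lies between the finger pads; the fingertips stand 11 mm ahead of it and the grasp point (between the pads) lies 8 mm behind it; z points along the fingers, y is the direction in which the jaws open and shut (so a half turn about z gives the same grasp; the last joint's range is limited). The gripper opens to 88 mm and grips with 3 to 60 N. Pads are 20 mm wide; open, the fingers measure 115 mm over their backs; the gripper's body (75 mm by 178 mm) begins 61 mm behind the grasp point.
Start: joints at [-1.214, 0.423, 1.63, -0, 1.089, -0.019], TCP at [0.229, -0.581, 0.234] pointing down, gripper open.
Joint ranges: [-3, 3], [-0.9, 2.11], [0.09, 2.58], [-1.31, 4.45], [0.11, 2.69], [-2.54, 2.54]. Speed limits (rad/s): [2.39, 2.39, 3.01, 3.14, 3.14, 3.14].

INTERFACE

Orientations are given as a 3x3 rotation matrix whose columns are the frame's x, y, z axes.
In Python, from rig import bot gives the robot as it stands. The module is installed in compiled form; this text tells all that it offers.
- The arm moves only by the tool apply_moves, never from a script. Its argument "deltas" is a list of rows, each a list of 4 numbers: the shift along the tool's x, y, z in cm, then the turn about the tool's z in degrees. A call has 1 to 12 rows; each row is the pose to reach, as a shift and turn from the pose measured when the call began, along the tool's axes at that moment; what a row does not reach only later rows make up. A row lasts 1/10 s, in which the tool goes at most 50 mm and 8.59 degrees, less where a joint would pass 70% of its speed; a pose out of reach is approached as far as the arm can. A call with a gripper value outside its range is refused whole. "hand" is the opening, from 0 (shut) to 1 (fully open), set as the call begins (left out, the last holds). The fingers move at their own pace and stop on an object; "newtons" is the grip in N (left out, the last holds). Time passes only in rows, so rows that repeat a pose let the fingers close. It gives the time, the measured TCP pose, the force and the opening at its end, in the units of the state.
- bot.get_state(): the state, without advancing time (a new reading comes with each control period).
- bot.grab_frame(name): name is "scene" or "top" or "wrist"; returns a dict with "frame" (384x512x3 uint8, blue, green, red), "fx", "fy", "cx", "cy" (pixels), "k1" (the pictures are not rectified: a ray, as slopes to the right and down, at radius r is drawn at 1 + k1 r^2 times it, then the intrinsics apply), "R" (3x3) and "t" (3): a world point X has camera coordinates R X + t; the wrist camera has in their place "mount" (4x4, takes a point from camera to tool coordinates, whose origin is the TCP and whose axes are the flange's). Camera axes: x right, y down, z forward; pixel columns grow to the right and rows downward; lengths in m; the calibration is good to about 2 mm. A picture is of the moment at which its call begins: read the wrist's pose just before it. There is no depth.
- bot.hand_in(): hands the job in, once; it reports no verdict.
Trained networks look in a picture, given as the dict that the camera call returned (one of the last four; its "shot" number tells which), for a name from the list of things; names that differ only in an ending like _2 or _b are one class to them, and where a whole thing is asked for, a point or a joint stands for the part that bears it (a point fixed in the world has none). Each returns a list of dicts, best first, with "score" (0 to 1); they miss things now and then, are a little off and sometimes report something else, mostly with a low value. They report only what shows in the picture. A call takes as long as a camera call.
- bot.silhouettes(picture, query): "mask" (384x512 bool, what is visible of it) and "centre" ([column, row] in pixels, amid what is visible of it).
- bot.tip_of(picture, query): "centre" ([column, row] in pixels: a listed point, or the origin of a listed thing).
The state is a dict: "clock": time; "q": joint angles; "joint_vel": joint speeds; "joint_torque": joint torques, N m; "eef_pos": TCP position; "tool_rot": TCP orientation; "force": force on the tool from outside, world axes, zero at the start; "wrist_torque": the same for the moment, N m; "finger_gap": finger opening in m.
Only numpy, scipy, OpenCV 4.12 (cv2) and the standard library are available. Lean on these libraries where they do the work, as an engineer would, in place of code of your own. Each camera call takes 0.05 s, during which the arm holds its last target.

TASK

Do the spring-return check on the larger of the two mirror mounts: with a fingertip, press the bare upper corner of its front plate (the corner beside the pointer) back until the pointer stands over the sliding index on the scale, not running on past it, and keep it there for a full second. Then ease the plate slowly back under the finger, without letting it snap, until the pointer is home on the zero line, and take the hand clear. Do not touch the mirror glass or grip the plate, and leave the index, the smaller mount and everything else as they are.

Things in the scene. Friction and masses are not known exactly. Their poses are not given: they have to be found in the camera images.
- large_mount: The larger of two upright mirror mounts, bolted down. Origin: centre of its foot's underside on the 12 mm breadboard; z up, x from the mirror side to the back, y towards pointer and scale. Front plate 130 x 130 x 10 mm, z = 35 to 165, y = -65 to 65, front face at x = -10 mm; the L-shaped back plate 18 mm behind it leaves the upper +y corner bare. Foot: x = -21 to 65, 10 mm high. Open in front.
- large_plate (a joint): Tilt of the large front plate, rad: 0 = home, grows as the bare upper +y corner is pressed back (mount's +x). It turns about the plate's diagonal from upper -y to lower +y: the corner point moves 0.0735 m per rad, the pointer tip 0.1025 m per rad (1.4 times as far). Springs pull it home: 3 N at the corner point to start it, 7 N at 0.075 rad, 10 N at 0.13 rad; stop at 0.19 rad. Let go, it snaps back.
- large_plate_corner (a point): The point to press: on the plate's front face, 13 mm below the top edge and 13 mm in from the +y side edge of the bare corner; moves with the plate (home: x = -10, y = 52, z = 152 mm in the mount's frame). The mirror's retaining ring (radius 54 mm about the plate's centre, 2 mm proud) begins 19 mm from this point, towards the plate's centre.
- large_plate_pointer (a point): Tip of the steel pointer, a dark bar 2 mm wide that sticks out sideways (+y) from the plate near its bare corner and moves with the plate (home: x = -5, y = 106, z = 145 mm in the mount's frame). It hovers 3 mm above the scale.
- large_index: Brass sliding index on the large mount's scale: a clip 4 mm wide along the scale, 26 mm across, with a thumb tab on the outer (+y) side. Its axes are those of the mount: x runs along the scale. Set for this check and held by friction; not to be moved.
- large_index_mark (a point): Centre line of that sliding index, on its top, under the pointer's path; it lies 4.5 to 12.5 mm behind (+x of the mount) the zero line. The pointer stands over the index when the mount-frame x of its tip equals that of this point.
- large_mount_zero (a point): The zero line on the scale, a white level strip 50 x 24 mm, 140.5 mm above the mount's origin, centred at y = 100 mm, with black lines every 2 mm; bolted to the mount.
- large_plate_mirror (a point): Centre of the mirror glass in the large front plate: round, radius 50 mm, its face 3.5 mm in front of the plate's front face. The glass is not to be touched. Moves with the plate.
- small_mount: The smaller mirror mount, same make, 78 x 78 mm front plate with a smaller pointer, scale and index, its mirror centre at the same height; foot 64 x 78 mm. Origin at the centre of the foot's underside. Fixed; to be left alone.
- lens_post: Loose bystander: round lens holder on a steel pedestal, foot 48 mm across, 112 mm high. Origin: centre of underside.
- iris_post: Loose bystander: iris on a steel pedestal, foot 48 mm across, 118 mm high with its little lever. Origin: centre of underside.
- driver: Loose bystander: black-handled screwdriver, 170 mm long, lying on the breadboard between the mounts. Its x axis runs along it, handle to -x.
- cuvette_box: Loose bystander: flat black and grey box 60 x 90 x 38 mm. Origin: centre of underside.
- tissue_pack: Loose bystander: paper pack 75 x 110 x 35 mm, right of the breadboard. Origin: centre of underside.
- solvent_bottle: Loose bystander: white bottle, 60 mm across, 150 mm high. Origin: centre of underside.
- beaker: Loose bystander: glass beaker, 68 mm across, 85 mm high, left of the breadboard. Origin: centre of underside.

How it is judged:
On the way:
1. A finger on the plate holds the pointer over the sliding index (within 2 mm of its centre line) for 0.8 s (x of large_plate_pointer in the frame of large_index_mark between -0.002 and 0.002 m and contact force between the fingers and large_plate above 0.5 N), for 0.8 s.
At the end, for the whole second after the job is handed in: The plate is back home (tilt under 0.012 rad, pointer within about 1.2 mm of zero), the index has not been shifted (1.5 mm), and all loose things stand where they were (within 20 mm) (value of joint large_plate below 0.012 rad and distance of large_index_mark from where it was at the start of the episode below 0.0015 m and distance of each of lens_post, iris_post, driver, cuvette_box, tissue_pack, solvent_bottle, beaker from where it was at the start of the episode below 0.02 m); the robot touches nothing.
It fails at once if The pointer runs more than 4 mm past the index (x of large_plate_pointer in the frame of large_index_mark above 0.004 m).
It fails at once if The plate snaps back (faster than 0.8 rad/s) (velocity of joint large_plate below -0.8 rad/s).
It fails at once if The mirror glass is touched, or the plate is gripped (a finger bears on its rear face) (contact force between any of the fingers, the arm and large_plate_c5 above 0.3 N or contact force between the fingers and large_plate_c4 above 0.5 N).
It fails at once if The index is shifted (1.5 mm) or the smaller mount is pushed (1 N) (distance of large_index_mark from where it was at the start of the episode above 0.0015 m or contact force between any of the fingers, the arm and small_mount above 1 N).
It fails at once if A loose thing is shifted, lifted or knocked over (20 mm) (distance of any of lens_post, iris_post, driver, cuvette_box, tissue_pack, solvent_bottle, beaker from where it was at the start of the episode above 0.02 m).
It also fails if it takes over 45 s, if anything falls off the work surface, if the arm or the gripper's body presses on something with over 40 N, if the wrist force passes 120 N, or if a joint passes its speed limit or range.

## Working session

There is one attempt and no reset: what is moved stays moved. The work goes in short steps, Python scripts to look and compute and a tool call to move; the robot and the scene stay as the last step left them, time stands still between calls to the robot, and variables do not carry over. Pictures are saved under pics/ and viewed, and the job is handed in when it is done.

Besides the shell and the picture viewer there is one more tool, called after ">>>" as name([rows], argument=value, ...), one row to a line, values as JSON. apply_moves: Moves the arm, as the interface text tells. Its arguments: {"type":"object","properties":{"deltas":{"type":"array","items":{"type":"array","items":{"type":"number"}}},"hand":{"type":"number"},"newtons":{"type":"number"}},"required":["deltas"]}

```bash
mkdir -p pics; ls
python3 - <<'E'
from rig import bot
import cv2,numpy as np
s=bot.get_state()
print({k:np.round(v,3).tolist() for k,v in s.items()})
for n in ["scene","top","wrist"]:
    p=bot.grab_frame(n); cv2.imwrite(f"pics/{n}0.png",p["frame"])
    print(n,{k:np.round(v,3).tolist() for k,v in p.items() if k!="frame"})
    for q in ["large_mount","large_plate_corner","large_plate_pointer","large_index_mark","large_mount_zero","large_plate_mirror","small_mount"]:
        r=bot.tip_of(p,q); print(q,[(np.round(a["centre"],1).tolist(),round(a["score"],2)) for a in r[:3]])
E
```

```text
pics
{'clock': 0.0, 'q': [-1.214, 0.424, 1.631, -0.0, 1.089, -0.019], 'joint_vel': [-0.001, -0.001, -0.0, 0.001, -0.0, 0.0], 'joint_torque': [0.001, -54.462, -27.367, 0.064, 0.023, -0.0], 'eef_pos': [0.229, -0.581, 0.233], 'tool_rot': [[0.93, 0.367, -0.001], [0.367, -0.93, 0.001], [0.0, -0.002, -1.0]], 'force': [0.464, 0.179, -0.807], 'wrist_torque': [0.023, 0.033, 0.023], 'finger_gap': 0.088}
scene {'fx': 351.474, 'fy': 351.474, 'cx': 260.396, 'cy': 195.137, 'k1': -0.025, 'R': [[-0.859, 0.511, 0.018], [0.34, 0.598, -0.726], [-0.382, -0.617, -0.688]], 't': [0.481, -0.1, 1.568], 'shot': 1}
large_mount [([306.6, 254.2], 0.57)]
large_plate_corner [([274.9, 209.7], 0.67), ([330.6, 229.4], 0.61)]
large_plate_pointer [([342.8, 238.6], 0.92)]
large_index_mark [([339.5, 245.2], 0.58)]
large_mount_zero [([340.3, 243.9], 0.82)]
large_plate_mirror [([311.3, 233.2], 0.68), ([333.8, 245.7], 0.3), ([353.4, 317.9], 0.21)]
small_mount [([236.9, 188.6], 0.87)]
top {'fx': 418.771, 'fy': 418.771, 'cx': 258.214, 'cy': 191.469, 'k1': -0.08, 'R': [[0.029, -1.0, 0.003], [-0.995, -0.029, -0.09], [0.09, -0.001, -0.996]], 't': [-0.011, 0.588, 1.272], 'shot': 2}
large_mount [([181.7, 214.1], 0.73)]
large_plate_corner [([161.5, 222.5], 0.55), ([142.7, 228.7], 0.41)]
large_plate_pointer [([141.1, 227.3], 0.84)]
large_index_mark [([322.0, 200.4], 0.22)]
large_mount_zero [([146.8, 228.0], 0.72)]
large_plate_mirror [([159.7, 224.4], 0.63), ([183.3, 216.5], 0.59), ([322.0, 198.8], 0.56)]
small_mount [([324.5, 198.0], 0.86)]
wrist {'fx': 326.914, 'fy': 326.914, 'cx': 261.046, 'cy': 197.895, 'k1': -0.047, 'mount': [[-0.002, -0.963, -0.27, 0.074], [1.0, -0.002, -0.001, 0.0], [0.0, -0.27, 0.963, -0.151], [0.0, 0.0, 0.0, 1.0]], 'shot': 3}
large_mount []
large_plate_corner []
large_plate_pointer []
large_index_mark []
large_mount_zero []
large_plate_mirror []
small_mount []
```

Run:
```python
import cv2
a=cv2.imread("pics/scene0.png");b=cv2.imread("pics/top0.png")
cv2.imwrite("pics/s0z.png",cv2.resize(a[130:330,180:440],None,fx=3,fy=3,interpolation=cv2.INTER_CUBIC))
cv2.imwrite("pics/t0z.png",cv2.resize(b[120:300,100:360],None,fx=3,fy=3,interpolation=cv2.INTER_CUBIC))
```

```text
(no output)
```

View pics/scene0.png

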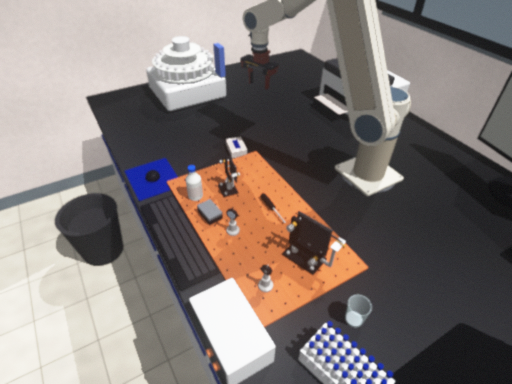

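View pics/top0.png

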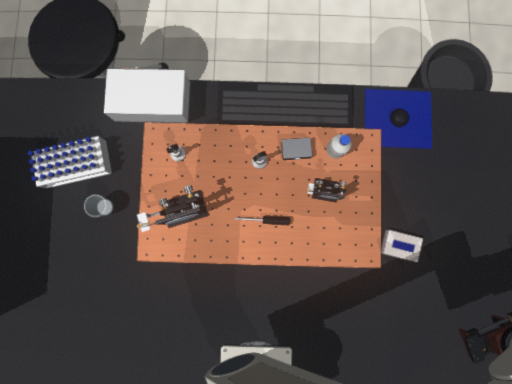

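View pics/s0z.png

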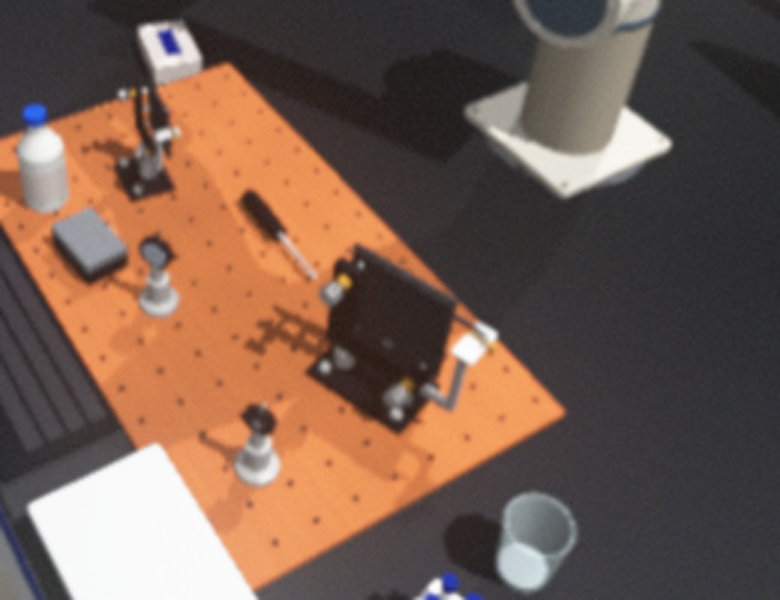

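View pics/t0z.png

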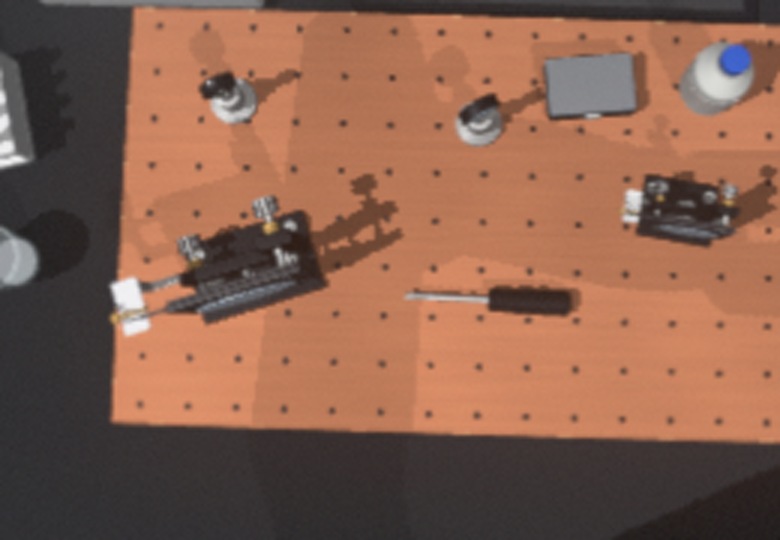

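```bash
cat > h.py <<'E'
from rig import bot
import cv2,numpy as np
def K(p): return np.array([[p["fx"],0,p["cx"]],[0,p["fy"],p["cy"]],[0,0,1.]]),np.array([p["k1"],0,0,0,0.])
def cam(p,s=None):
    # returns R,t world->cam
    if "R" in p: return np.array(p["R"]),np.array(p["t"])
    M=np.array(p["mount"]); Rt=np.array(s["tool_rot"]); Rwc=Rt@M[:3,:3]; c=Rt@M[:3,3]+np.array(s["eef_pos"])
    return Rwc.T,-Rwc.T@c
def ray(p,uv,s=None):
    k,d=K(p);R,t=cam(p,s)
    x=cv2.undistortPoints(np.array([[uv]],float),k,d)[0,0]
    return -R.T@t, R.T@np.array([x[0],x[1],1])
def atz(p,uv,z,s=None):
    o,v=ray(p,uv,s); return o+v*(z-o[2])/v[2]
def proj(p,X,s=None):
    k,d=K(p);R,t=cam(p,s)
    return cv2.projectPoints(np.atleast_2d(np.array(X,float)),cv2.Rodrigues(R)[0],t,k,d)[0][:,0]
def M2W(pos,yaw,pts):
    c,s=np.cos(yaw),np.sin(yaw); return np.atleast_2d(pts)@np.array([[c,-s,0],[s,c,0],[0,0,1]]).T+pos
E
python3 - <<'E'
from h import *
p=bot.grab_frame("top"); q=bot.grab_frame("scene")
for n,z in [("large_plate_pointer",.157),("large_mount_zero",.1525),("large_plate_corner",.164),("large_plate_mirror",.112),("large_mount",.012),("lens_post",.012),("iris_post",.012),("beaker",0),("solvent_bottle",.012),("small_mount",.012),("driver",.02)]:
    for c in (p,q):
        print(n,c["shot"],[(np.round(atz(c,a["centre"],z),3).tolist(),round(a["score"],2)) for a in bot.tip_of(c,n)[:3]])
E
```

```text
large_plate_pointer 4 [([0.463, 0.326, 0.157], 0.72)]
large_plate_pointer 5 [([0.459, 0.314, 0.157], 0.8)]
large_mount_zero 4 [([0.472, 0.32, 0.153], 0.58), ([0.561, -0.173, 0.153], 0.41)]
large_mount_zero 5 [([0.465, 0.326, 0.153], 0.74), ([0.767, 0.015, 0.152], 0.59)]
large_plate_corner 4 [([0.48, 0.278, 0.164], 0.64), ([0.521, 0.432, 0.164], 0.36)]
large_plate_corner 5 [([0.773, 0.043, 0.164], 0.63), ([0.465, 0.273, 0.164], 0.61)]
large_plate_mirror 4 [([0.495, 0.232, 0.112], 0.83)]
large_plate_mirror 5 [([0.487, 0.225, 0.112], 0.86), ([0.76, -0.016, 0.112], 0.23)]
large_mount 4 [([0.505, 0.237, 0.012], 0.65)]
large_mount 5 [([0.511, 0.235, 0.012], 0.68)]
lens_post 4 [([0.681, -0.005, 0.012], 0.5)]
lens_post 5 [([0.682, 0.007, 0.012], 0.56), ([0.515, 0.235, 0.012], 0.53)]
iris_post 4 [([0.704, 0.262, 0.012], 0.74), ([0.467, 0.356, 0.012], 0.18)]
iris_post 5 [([0.685, 0.258, 0.012], 0.79)]
beaker 4 [([0.527, 0.496, 0.0], 0.65), ([0.703, 0.266, 0.0], 0.29)]
beaker 5 [([0.52, 0.49, 0.0], 0.87)]
solvent_bottle 4 [([0.732, -0.235, 0.012], 0.89), ([0.481, 0.313, 0.012], 0.51)]
solvent_bottle 5 [([0.734, -0.236, 0.012], 0.78)]
small_mount 4 [([0.575, -0.202, 0.012], 0.88), ([0.504, 0.244, 0.012], 0.55)]
small_mount 5 [([0.57, -0.179, 0.012], 0.85)]
driver 4 [([0.502, -0.012, 0.02], 0.59)]
driver 5 [([0.514, -0.002, 0.02], 0.59)]
```

>>> apply_moves([
  [9,-8,-5,0],
  [18,-16,-9.7,0],
  [36.4,-32,-9.7,0],
  [36.4,-32,-9.7,0],
  [36.4,-32,-9.7,0],
  [36.4,-32,-9.7,0],
  [36.4,-32,-9.7,0],
  [36.4,-32,-9.7,0],
  [36.4,-32,-9.7,0],
  [36.4,-32,-9.7,0],
  [36.4,-32,-9.7,0],
  [36.4,-32,-9.7,0],
], hand=0, newtons=10)

```text
clock: 3.6
eef_pos: [0.4508, -0.1493, 0.3308]
tool_rot: [[0.929, 0.37, 0.0], [0.37, -0.929, -0.0], [0.0, 0.001, -1.0]]
force: [-0.3, -0.7, -0.8]
finger_gap: 0.0006
```

>>> apply_moves([
  [11.5,-37.4,0,6.5],
  [11.5,-37.4,0,6.5],
  [11.5,-37.4,0,6.5],
  [11.5,-37.4,0,6.5],
  [11.5,-37.4,0,6.5],
  [11.5,-37.4,0,6.5],
  [11.5,-37.4,0,6.5],
  [11.5,-37.4,0,6.5],
  [11.5,-37.4,0,6.5],
  [11.5,-37.4,0,6.5],
])

```text
clock: 4.6
eef_pos: [0.4195, 0.24, 0.3301]
tool_rot: [[0.965, 0.263, -0.001], [0.263, -0.965, -0.002], [-0.001, 0.001, -1.0]]
force: [0.8, -0.2, 0.7]
finger_gap: 0.0005
```

Run:
```python
from h import *
s=bot.get_state();p=bot.grab_frame("wrist"); cv2.imwrite("pics/w1.png",cv2.resize(p["frame"],None,fx=1.5,fy=1.5,interpolation=cv2.INTER_CUBIC))
print(s["clock"],s["q"])
for n,z in [("large_plate_pointer",.157),("large_mount_zero",.1525),("large_index_mark",.1535),("large_plate_corner",.164),("large_plate_mirror",.112),("large_mount",.012)]:
        print(n,[(np.round(a["centre"]).tolist(),np.round(atz(p,a["centre"],z,s),4).tolist(),round(a["score"],2)) for a in bot.tip_of(p,n)[:3]])
```

```text
4.6 [ 4.95645837e-01  1.01915641e-01  1.83000639e+00 -1.15290350e-03
  1.21098093e+00  1.80118956e+00]
large_plate_pointer [([184.0, 114.0], [0.4647, 0.329, 0.157], 0.55)]
large_mount_zero [([190.0, 112.0], [0.4678, 0.3247, 0.1525], 0.78), ([240.0, 114.0], [0.4787, 0.2774, 0.1525], 0.37)]
large_index_mark [([189.0, 108.0], [0.4714, 0.3262, 0.1535], 0.74)]
large_plate_corner [([239.0, 116.0], [0.4775, 0.2769, 0.164], 0.78)]
large_plate_mirror []
large_mount []
```

View pics/w1.png

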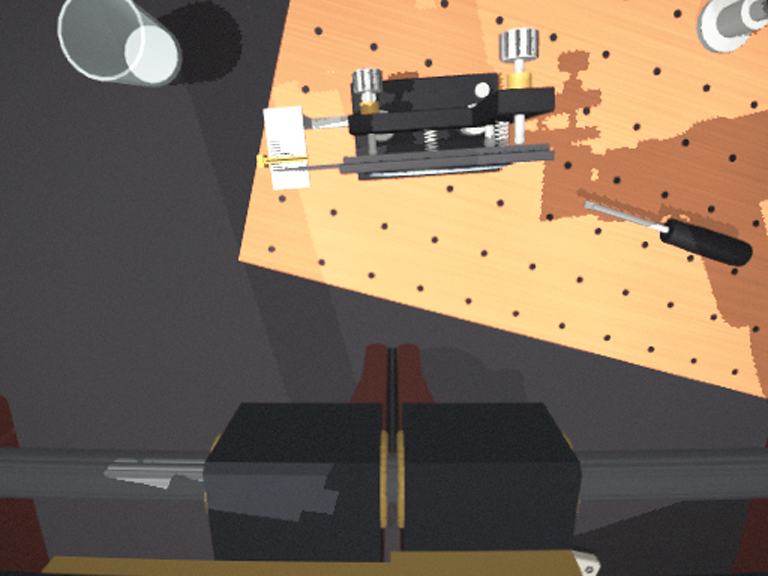

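Run:
```python
from h import *
s=bot.get_state();p=bot.grab_frame("wrist"); f=p["frame"]
cv2.imwrite("pics/w1z.png",cv2.resize(f[60:135,165:385],None,fx=3.6,fy=3.6,interpolation=cv2.INTER_CUBIC))
cv2.imwrite("pics/w1y.png",cv2.resize(f[60:135,165:265],None,fx=8,fy=8,interpolation=cv2.INTER_CUBIC))
```

```text
(no output)
```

View pics/w1z.png

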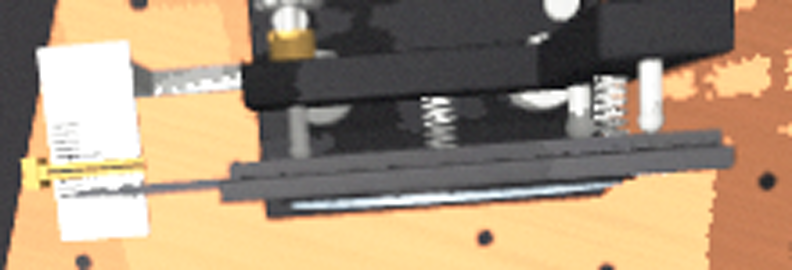

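View pics/w1y.png

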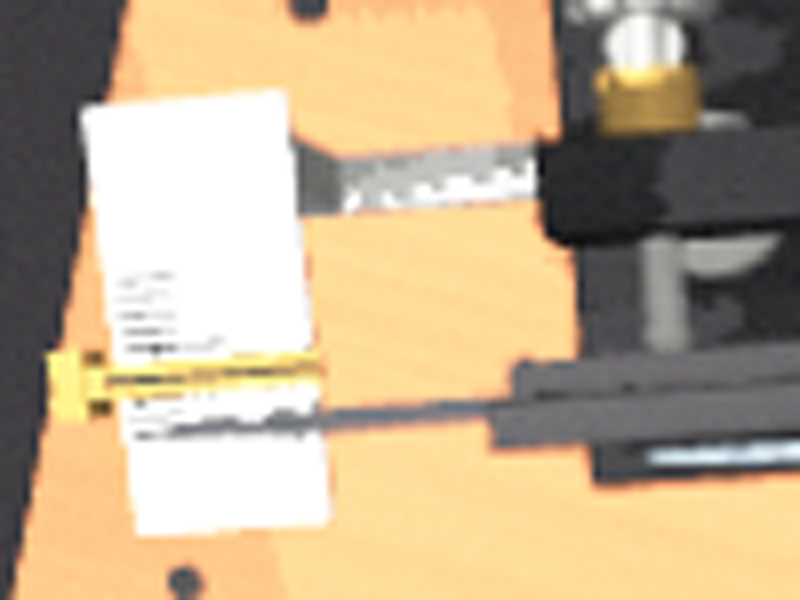

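Run:
```python
from h import *
from scipy.optimize import least_squares
s=bot.get_state();p=bot.grab_frame("wrist")
o=lambda a,b:(165+a/8,60+b/8)
px=np.array([(226.1,116.1),(369.2,106.7),o(138,437),o(320,420)])
pts=np.array([(-10,65,165),(-10,-65,165),(-5,112,140.5),(-5,88,140.5)])/1000
# scale side edges: bl, br, tl,tr with unknown x
cp=np.array([o(137,533),o(330,523),o(82,107),o(287,92)]); cy=[.112,.088,.112,.088]
def f(v):
    P=np.array([v[0],v[1],.012]);
    a=(proj(p,M2W(P,v[2],pts),s)-px)
    a[2:,0]=0  # zero-line: use only row
    c=[(v[3],cy[0],.1405),(v[3],cy[1],.1405),(v[3]+.05,cy[2],.1405),(v[3]+.05,cy[3],.1405)]
    b=proj(p,M2W(P,v[2],np.array(c)),s)-cp
    return np.r_[a.ravel(),b.ravel()]
r=least_squares(f,[.495,.225,.25,-.015])
print(r.x,np.degrees(r.x[2]),np.round(r.fun,1))
v=r.x;P=np.array([v[0],v[1],.012])
Q=M2W(P,v[2],np.array([(-10,52,152),(-5,106,145),(-5,100,140.5),(-13.5,0,100)])/1000);print(np.round(Q,4))
c,sn=np.cos(v[2]),np.sin(v[2])
# index centre row at z=.1415?
for z in (.1525,.154,.156):
  w=atz(p,o(215,376),z,s)-P; print(z,[1000*(c*w[0]+sn*w[1]),1000*(-sn*w[0]+c*w[1])])
w=atz(p,o(230,427),.157,s)-P; print("ptr",1000*(c*w[0]+sn*w[1]))
w=atz(p,o(165,430),.157,s)-P; print("ptrtip y",1000*(-sn*w[0]+c*w[1]))
# tool pose in mount frame
w=s["eef_pos"]-P; print("tcp",1000*(c*w[0]+sn*w[1]),1000*(-sn*w[0]+c*w[1]),w[2]*1000, "toolyaw",np.degrees(np.arctan2(s["tool_rot"][1,0],s["tool_rot"][0,0])))
np.save("pose.npy",v)
```

```text
[ 0.50507332  0.22911404  0.33186226 -0.01706319] 19.01430684730653 [ 0.   0.5  0.1 -0.   0.  -0.4  0.  -0.1  0.1  0.1 -0.  -0.5  0.3  0.3
 -0.4  0.1]
[[0.4787 0.275  0.164 ]
 [0.4658 0.3277 0.157 ]
 [0.4678 0.322  0.1525]
 [0.4923 0.2247 0.112 ]]
0.1525 [np.float64(1.0242054393155149), np.float64(100.08735678277357)]
0.154 [np.float64(1.002654138170231), np.float64(99.78130647200912)]
0.156 [np.float64(0.9739190699765455), np.float64(99.37323939098987)]
ptr -5.11650002111605
ptrtip y 105.98937712638195
tcp -77.2473495397966 38.03473480407675 318.7579456256091 toolyaw 15.118218518741093
```

>>> apply_moves([
  [3.6,-1.85,0,-3.9],
  [3.6,-1.85,3,-3.9],
  [3.6,-1.85,6,-3.9],
  [3.6,-1.85,9,-3.9],
  [3.6,-1.85,12,-3.9],
  [3.6,-1.85,14,-3.9],
  [3.6,-1.85,15.8,-3.9],
  [3.6,-1.85,15.8,-3.9],
  [3.6,-1.85,15.8,-3.9],
])

```text
clock: 5.95
eef_pos: [0.4497, 0.2673, 0.173]
tool_rot: [[0.945, 0.326, 0.0], [0.326, -0.945, -0.001], [-0.0, 0.001, -1.0]]
force: [0.4, 0.2, 0.5]
finger_gap: 0.0006
```

```bash
cat >> h.py <<'E'
def tcp(s):
    v=np.load("pose.npy"); w=np.array(s["eef_pos"])-[v[0],v[1],.012]; c,n=np.cos(v[2]),np.sin(v[2]); T=np.array(s["tool_rot"]); F=np.array(s["force"])
    return dict(t=round(s["clock"],2),tcp=np.round([1000*(c*w[0]+n*w[1]),1000*(-n*w[0]+c*w[1]),1000*w[2]],2).tolist(),dyaw=round(float(np.degrees(np.arctan2(T[1,0],T[0,0])-v[2])),2),fx=round(float(c*F[0]+n*F[1]),2),fy=round(float(-n*F[0]+c*F[1]),2),fz=round(float(F[2]),2))
E
python3 - <<'E'
from h import *
s=bot.get_state();p=bot.grab_frame("wrist"); print(tcp(s), s["force"])
cv2.imwrite("pics/w2.png",cv2.resize(p["frame"],None,fx=1.5,fy=1.5,interpolation=cv2.INTER_CUBIC))
E
```

```text
{'t': 5.95, 'tcp': [-39.88, 54.12, 160.97], 'dyaw': 0.02, 'fx': 0.4, 'fy': 0.03, 'fz': 0.51} [0.37134418 0.15572668 0.50746567]
```

View pics/w2.png

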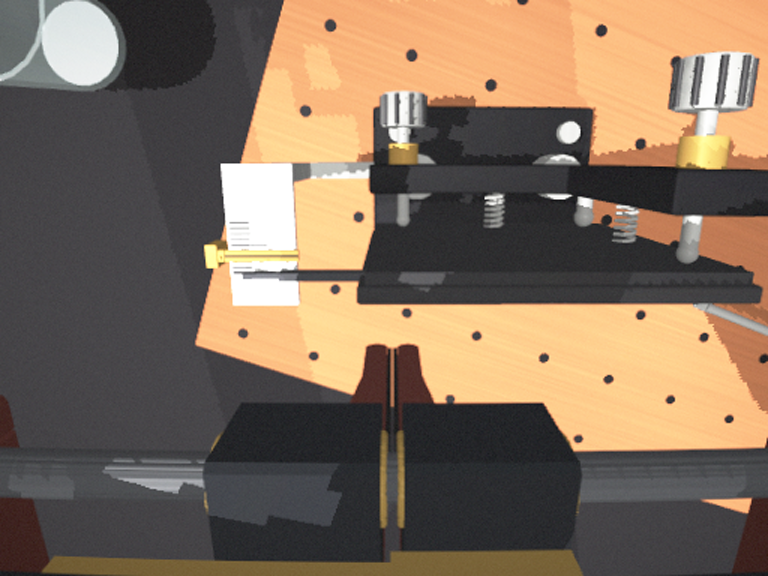

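>>> apply_moves([
  [0.4,0,0,0],
  [0.8,0,0,0],
  [1.2,0,0,0],
  [1.5,0,0,0],
  [1.7,0,0,0],
  [1.7,0,0,0],
])

```text
clock: 6.6
eef_pos: [0.4665, 0.2732, 0.1736]
tool_rot: [[0.945, 0.326, 0.001], [0.326, -0.945, 0.0], [0.001, 0.0, -1.0]]
force: [-0.6, 0.4, 0.4]
finger_gap: 0.0005
```

Run:
```python
from h import *
s=bot.get_state();p=bot.grab_frame("wrist"); print(tcp(s), s["force"])
cv2.imwrite("pics/w3.png",cv2.resize(p["frame"],None,fx=1.5,fy=1.5,interpolation=cv2.INTER_CUBIC))
```

```text
{'t': 6.6, 'tcp': [-22.14, 54.21, 161.57], 'dyaw': 0.01, 'fx': -0.46, 'fy': 0.62, 'fz': 0.41} [-0.64203295  0.43673326  0.41221618]
```

View pics/w3.png

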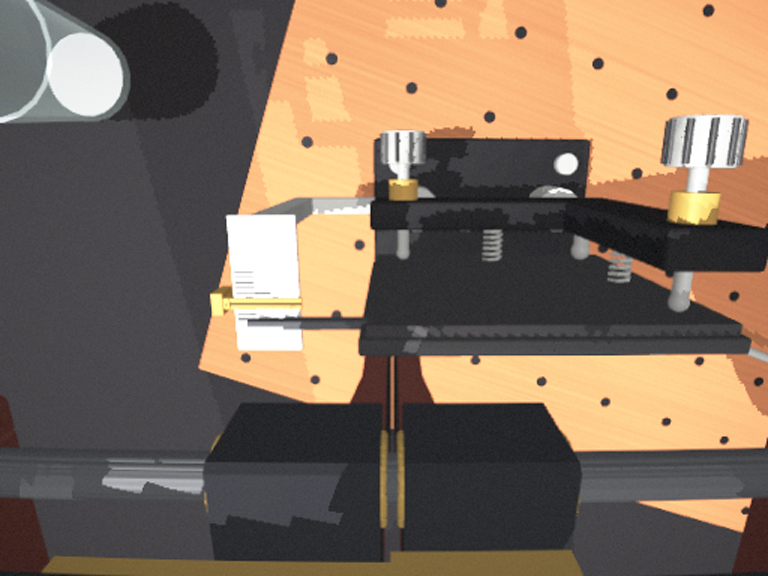

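>>> apply_moves([
  [0.05,0,0,0],
  [0.1,0,0,0],
  [0.1,0,0,0],
])

```text
clock: 6.95
eef_pos: [0.4672, 0.2733, 0.1735]
tool_rot: [[0.945, 0.326, 0.001], [0.326, -0.945, -0.0], [0.001, 0.0, -1.0]]
force: [0.1, 0.3, -0.1]
finger_gap: 0.0003
```

```bash
python3 -c "
from h import *
print(tcp(bot.get_state()))"
```

```text
{'t': 6.95, 'tcp': [-21.44, 54.17, 161.47], 'dyaw': 0.01, 'fx': 0.21, 'fy': 0.3, 'fz': -0.11}
```

>>> apply_moves([
  [0.05,0,0,0],
  [0.1,0,0,0],
  [0.1,0,0,0],
])

```text
clock: 7.25
eef_pos: [0.4675, 0.2735, 0.1734]
tool_rot: [[0.945, 0.326, -0.0], [0.326, -0.945, -0.0], [-0.0, 0.0, -1.0]]
force: [-2.4, -0.9, 2.7]
finger_gap: 0.0004
```

```bash
python3 -c "
from h import *
print(tcp(bot.get_state()))"
```

```text
{'t': 7.25, 'tcp': [-21.03, 54.21, 161.44], 'dyaw': 0.01, 'fx': -2.53, 'fy': -0.12, 'fz': 2.73}
```

```bash
cat >> h.py <<'E'
def rect(p,s,z,k=12,x=(-14,14),y=(84,120)):
    v=np.load("pose.npy")
    xs=np.arange(x[0],x[1],1/k);ys=np.arange(y[0],y[1],1/k)
    X,Y=np.meshgrid(xs,ys,indexing="ij")
    W=M2W(np.array([v[0],v[1],.012]),v[2],np.c_[X.ravel(),Y.ravel(),np.full(X.size,z)]/1000)
    uv=proj(p,W,s).reshape(X.shape+(2,)).astype(np.float32)
    return xs,ys,cv2.remap(p["frame"],uv[...,0],uv[...,1],cv2.INTER_CUBIC)
def meas(tag):
    s=bot.get_state();p=bot.grab_frame("wrist"); print(tcp(s))
    a=rect(p,s,145)[2]; b=rect(p,s,141.5)
    xs,ys,I=b
    cv2.imwrite(f"pics/{tag}.png",cv2.flip(np.hstack([a[:, ::-1],np.zeros((a.shape[0],8,3),np.uint8),I[:, ::-1]])[:, :],0)) 
    # pointer: darkness just inside the strip gap y=70..86
    xs,ys,A=rect(p,s,145,y=(72,84)); 
    g=A.astype(float).mean(2)
    out=[]
    for sl in np.array_split(g,4,axis=1):
        w=sl.mean(1); w=np.clip(w.max()*.0+np.median(w)-w-15,0,None)
        out.append((w*xs).sum()/w.sum() if w.sum()>0 else np.nan)
    print("pointer x at y~73.5,76.5,79.5,82.5:",np.round(out,2))
    g=I.astype(float); sat=g[...,2]-g[...,0]
    m=sat[:,(ys>90)&(ys<111)].mean(1); m=np.where(abs(xs)<9,m,0); w=np.clip(m-.5*m.max(),0,None); print("index x",round((w*xs).sum()/w.sum(),2))
E
python3 - <<'E'
from h import *
meas("m4")
E
```

```text
{'t': 7.25, 'tcp': [-21.03, 54.21, 161.44], 'dyaw': 0.01, 'fx': -2.53, 'fy': -0.12, 'fz': 2.73}
pointer x at y~73.5,76.5,79.5,82.5: [-3.38 -4.19 -4.5  -4.5 ]Traceback (most recent call last):
  File "<stdin>", line 2, in <module>
  File "h.py", line 44, in meas
    m=sat[:,(ys>90)&(ys<111)].mean(1); m=np.where(abs(xs)<9,m,0); w=np.clip(m-.5*m.max(),0,None); print("index x",round((w*xs).sum()/w.sum(),2))
      ~~~^^^^^^^^^^^^^^^^^^^^
IndexError: boolean index did not match indexed array along axis 1; size of axis is 432 but size of corresponding boolean axis is 144
```

View pics/m4.png

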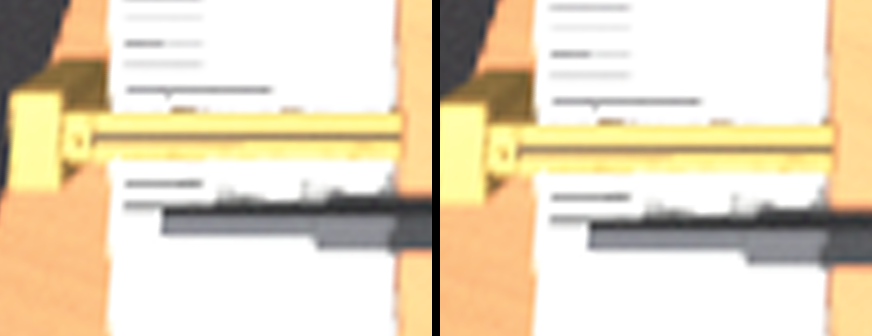

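Run:
```python
t=open("h.py").read()
i=t.index("    # pointer: dark")
t=t[:i]
t+='''    # grey bar (low saturation, mid dark) near tip y 98..105 in z=145 plane
    xs,ys,A=rect(p,s,145,y=(99,105)); g=A.astype(float); d=(np.clip(170-g.max(2),0,None)).mean(1); d=np.clip(d-.4*d.max(),0,None)
    print("dark centroid (z145)",round((d*xs).sum()/d.sum(),2))
    xs,ys,A=rect(p,s,141.5,y=(90,111)); g=A.astype(float); m=np.clip(g[...,2]-g[...,0]-60,0,None).mean(1); m=np.clip(m-.4*m.max(),0,None)
    print("brass centroid (z141.5)",round((m*xs).sum()/m.sum(),2))
'''
open("h.py","w").write(t)
```

>>> apply_moves([
  [0.05,0,0,0],
  [0.1,0,0,0],
  [0.15,0,0,0],
  [0.15,0,0,0],
])

```text
clock: 7.7
eef_pos: [0.4688, 0.274, 0.1734]
tool_rot: [[0.945, 0.326, -0.0], [0.326, -0.945, -0.0], [-0.001, 0.0, -1.0]]
force: [-4.5, -0.3, 4.3]
finger_gap: 0.0004
```

Run:
```python
from h import *
meas("m5")
```

```text
{'t': 7.7, 'tcp': [-19.7, 54.28, 161.45], 'dyaw': 0.01, 'fx': -4.34, 'fy': 1.19, 'fz': 4.34}
dark centroid (z145) -2.0
brass centroid (z141.5) 1.6
```

View pics/m5.png

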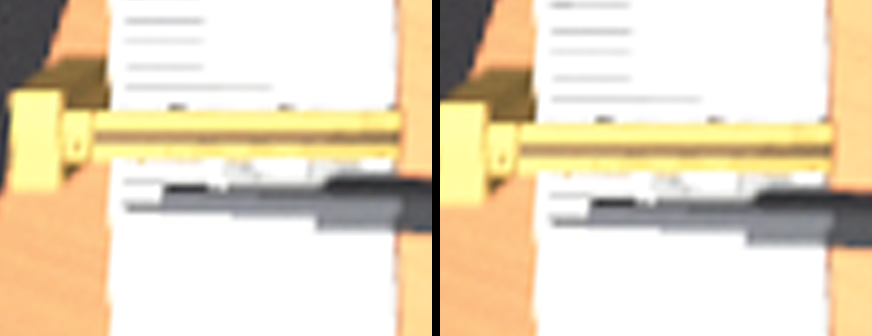

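>>> apply_moves([
  [0.05,0,0,0],
  [0.1,0,0,0],
  [0.15,0,0,0],
  [0.15,0,0,0],
])

```text
clock: 8.15
eef_pos: [0.4698, 0.2744, 0.1735]
tool_rot: [[0.945, 0.326, -0.001], [0.326, -0.945, -0.001], [-0.002, 0.0, -1.0]]
force: [-6.4, -1.1, 5.6]
finger_gap: 0.0004
```

Run:
```python
from h import *
meas("m6")
```

```text
{'t': 8.15, 'tcp': [-18.57, 54.34, 161.49], 'dyaw': 0.0, 'fx': -6.4, 'fy': 1.06, 'fz': 5.58}
dark centroid (z145) -1.54
brass centroid (z141.5) 1.73
```

View pics/m6.png

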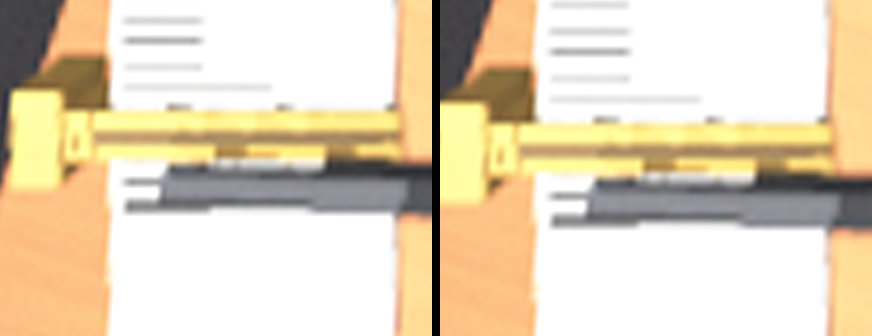

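>>> apply_moves([
  [0.05,0,0,0],
  [0.1,0,0,0],
  [0.15,0,0,0],
  [0.2,0,0,0],
  [0.2,0,0,0],
])

```text
clock: 8.7
eef_pos: [0.471, 0.275, 0.1736]
tool_rot: [[0.945, 0.326, -0.003], [0.326, -0.945, -0.001], [-0.003, 0.0, -1.0]]
force: [-7.2, -0.9, 6.8]
finger_gap: 0.0003
```

Run:
```python
from h import *
meas("m7")
```

```text
{'t': 8.7, 'tcp': [-17.23, 54.46, 161.55], 'dyaw': -0.0, 'fx': -7.06, 'fy': 1.48, 'fz': 6.81}
dark centroid (z145) 1.94
brass centroid (z141.5) 2.53
```

View pics/m7.png

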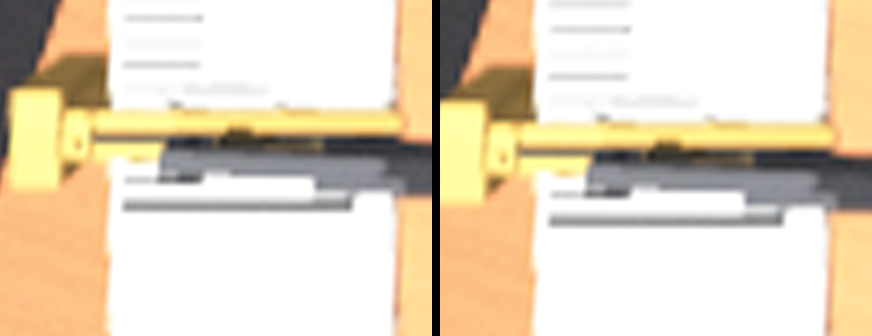

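>>> apply_moves([
  [0.05,0,0,0],
  [0.1,0,0,0],
  [0.13,0,0,0],
  [0.13,0,0,0],
])

```text
clock: 9.15
eef_pos: [0.4715, 0.2752, 0.1736]
tool_rot: [[0.945, 0.326, -0.004], [0.326, -0.945, -0.002], [-0.005, 0.0, -1.0]]
force: [-7.1, -0.7, 7.2]
finger_gap: 0.0007
```

Run:
```python
from h import *
meas("m8")
```

```text
{'t': 9.15, 'tcp': [-16.72, 54.5, 161.59], 'dyaw': -0.01, 'fx': -6.88, 'fy': 1.67, 'fz': 7.21}
dark centroid (z145) 2.38
brass centroid (z141.5) 2.83
```

View pics/m8.png

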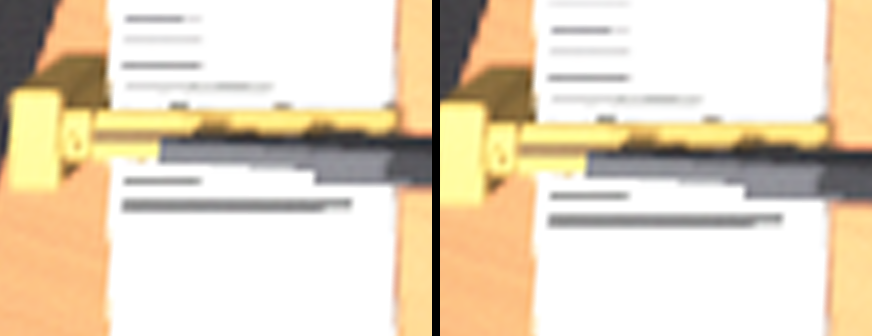

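>>> apply_moves([
  [0.07,0,0,0],
  [0.07,0,0,0],
  [0.07,0,0,0],
  [0.07,0,0,0],
  [0.07,0,0,0],
])

```text
clock: 9.7
eef_pos: [0.4714, 0.2751, 0.1736]
tool_rot: [[0.945, 0.326, -0.006], [0.326, -0.946, -0.002], [-0.006, 0.0, -1.0]]
force: [-6.9, -1.2, 6.0]
finger_gap: 0.0009
```

Run:
```python
from h import *
meas("m9")
```

```text
{'t': 9.7, 'tcp': [-16.84, 54.49, 161.61], 'dyaw': -0.01, 'fx': -6.91, 'fy': 1.1, 'fz': 6.02}
dark centroid (z145) 2.18
brass centroid (z141.5) 2.8
```

View pics/m9.png

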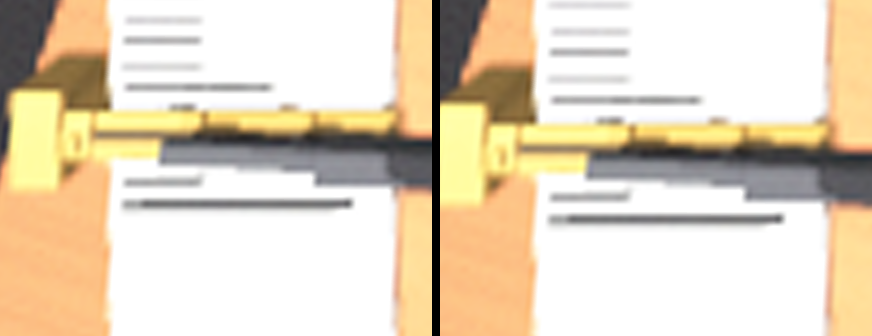

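>>> apply_moves([
  [0.08,0,0,0],
  [0.08,0,0,0],
  [0.08,0,0,0],
  [0.08,0,0,0],
  [0.08,0,0,0],
  [0.08,0,0,0],
  [0.08,0,0,0],
  [0.08,0,0,0],
  [0.08,0,0,0],
  [0.08,0,0,0],
  [0.08,0,0,0],
  [0.08,0,0,0],
])

```text
clock: 10.95
eef_pos: [0.4714, 0.2751, 0.1736]
tool_rot: [[0.946, 0.325, -0.008], [0.325, -0.946, -0.003], [-0.008, 0.0, -1.0]]
force: [-7.1, -1.3, 6.8]
finger_gap: 0.001
```

Run:
```python
from h import *
meas("m10")
```

```text
{'t': 10.95, 'tcp': [-16.81, 54.47, 161.63], 'dyaw': -0.02, 'fx': -7.12, 'fy': 1.07, 'fz': 6.84}
dark centroid (z145) 2.16
brass centroid (z141.5) 2.8
```

View pics/m10.png

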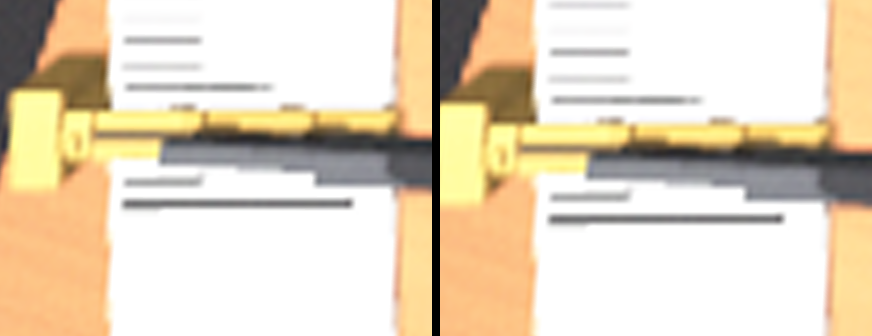

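>>> apply_moves([
  [0.05,0,0,0],
  [0.0,0,0,0],
  [-0.05,0,0,0],
  [-0.1,0,0,0],
  [-0.15,0,0,0],
  [-0.2,0,0,0],
  [-0.25,0,0,0],
  [-0.3,0,0,0],
])

```text
clock: 11.8
eef_pos: [0.4684, 0.2739, 0.1735]
tool_rot: [[0.945, 0.326, -0.008], [0.326, -0.946, -0.003], [-0.009, 0.001, -1.0]]
force: [-3.8, -2.2, 2.4]
finger_gap: 0.0002
```

```bash
python3 -c "
from h import *
meas('m11')"
```

```text
{'t': 11.8, 'tcp': [-20.09, 54.31, 161.5], 'dyaw': -0.01, 'fx': -4.31, 'fy': -0.83, 'fz': 2.42}
dark centroid (z145) -2.45
brass centroid (z141.5) 1.52
```

View pics/m11.png

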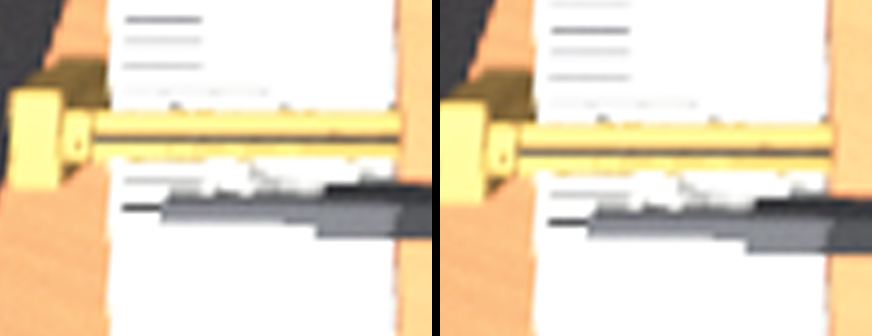

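Pointer tip now at row ~210, zero line at ~208–220, still on the finger (4 N): almost home. Continuing slowly.

>>> apply_moves([
  [-0.03,0,0,0],
  [-0.06,0,0,0],
  [-0.1,0,0,0],
  [-0.13,0,0,0],
  [-0.17,0,0,0],
  [-0.2,0,0,0],
  [-0.25,0,0,0],
  [-0.35,0,0,0],
  [-0.6,0,0,0],
  [-1,0,0,0],
  [-1.5,0,0,0],
  [-2,0,0,0],
])

```text
clock: 13.05
eef_pos: [0.449, 0.2672, 0.1737]
tool_rot: [[0.945, 0.326, -0.008], [0.326, -0.946, -0.003], [-0.009, 0.001, -1.0]]
force: [-0.0, -1.0, 1.1]
finger_gap: 0.0006
```

```bash
python3 -c "
from h import *
meas('m12')"
```

```text
{'t': 13.05, 'tcp': [-40.63, 54.27, 161.66], 'dyaw': -0.01, 'fx': -0.37, 'fy': -0.98, 'fz': 1.14}
dark centroid (z145) -3.9
brass centroid (z141.5) 1.69
```

View pics/m12.png

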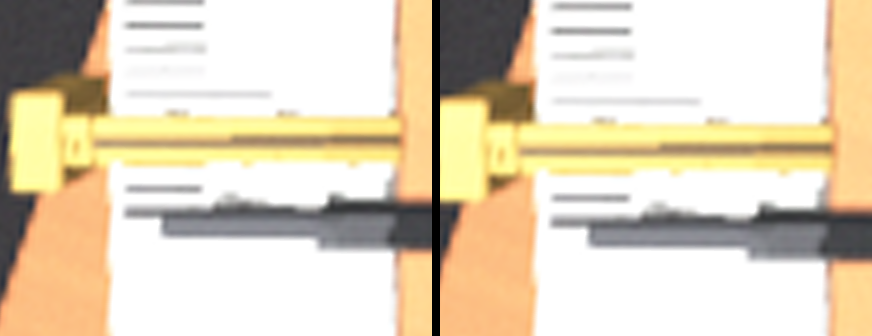

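>>> apply_moves([
  [0,0,-2,0],
  [0,0,-5,0],
  [0,0,-9,0],
  [0,0,-13,0],
  [-1,0,-16,0],
  [-1,0,-16,0],
  [-1,0,-16,0],
])

```text
clock: 13.8
eef_pos: [0.44, 0.2642, 0.3339]
tool_rot: [[0.945, 0.326, -0.008], [0.326, -0.945, -0.003], [-0.008, 0.001, -1.0]]
force: [-0.3, -0.9, 0.0]
finger_gap: 0.0005
```

```bash
python3 -c "
from h import *
meas('m13')
p=bot.grab_frame('top');cv2.imwrite('pics/top9.png',p['frame'])
print(bot.get_state()['joint_vel'].round(3))"
```

```text
{'t': 13.8, 'tcp': [-50.13, 54.39, 321.93], 'dyaw': -0.01, 'fx': -0.56, 'fy': -0.77, 'fz': 0.0}
dark centroid (z145) -4.58
brass centroid (z141.5) 1.72
[-0.001  0.015  0.002  0.002  0.002  0.   ]
```

View pics/top9.png

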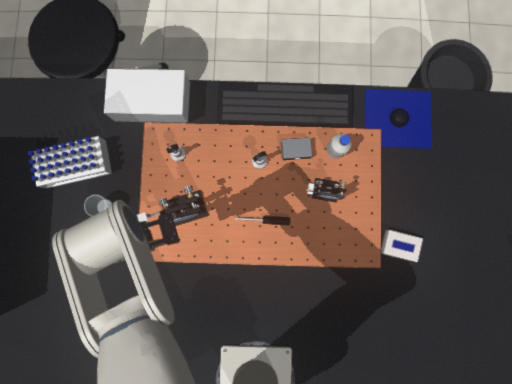

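View pics/m13.png

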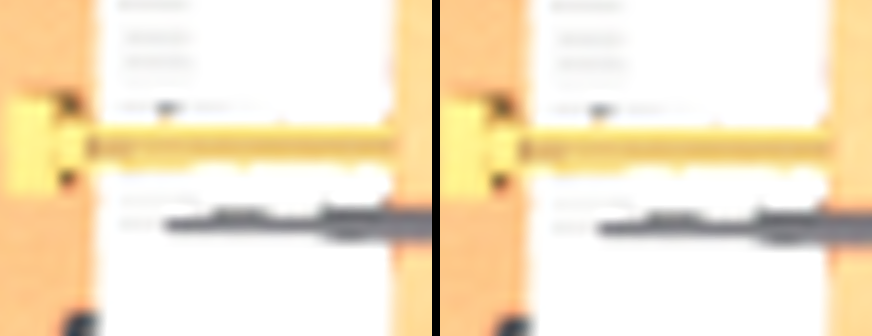

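Pointer sits on the zero line (row ~225), the index is where it was, and all loose things are in their original pixel positions. Handing in.

```bash
python3 -c "
from rig import bot
print(bot.hand_in())"
```

```text
the job is handed in; nothing more can be done
None
```

The spring-return check on the larger mount is done and handed in at about 14 s of the 45 s allowed. `hand_in()` reports no verdict, so the results below are from my own camera and force readings.

- **Press:** With the gripper shut, I pressed the bare upper corner from in front with the fingertips. The pointer stood over the index, within about 0.5 mm of its centre line in the wrist pictures. The finger pressed with about 7 N and held for about 1.75 s.
- **Side force:** While pressing I also read an upward force of up to about 7 N. I took this to be friction as the plate tilted, and did not check it further.
- **Return:** I eased the plate back under the finger at about 5 mm/s, then drew the hand away and lifted it clear.
- **Last checks:** The pointer is on the zero line and the index is unmoved within what the pictures can resolve, about 0.3 mm. The top picture shows the smaller mount and the loose things where they were; the beaker is partly hidden by the arm there, and its visible part looks unmoved.
- **Check that disagreed:** The automatic pointer and brass readings disagreed with the pictures when the pointer stood over the brass, because it covered part of the clip. There I went by the rectified pictures instead.

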